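# Cap, pack and close a balm gift box

## Robot

A 6-joint arm with a two-finger parallel gripper is mounted at the origin on the work surface. World frame = base frame: x ahead of the robot, y to its left, z up, the work surface at z = 0. Lengths are in m, angles in rad, forces in N, time in s.
With the tool pointing down it reaches from about 0.375 to 0.9 m from the base axis. Payload 3.1 kg.
Tool frame: the origin (TCP) lies at the centre of the arm's flange, where the gripper is bolted on; the fingertips stand tip_reach ahead of it and the grasp point (between the pads) lies 164 mm ahead of it (tip_reach is the distance from the TCP to the fingertips, in m); z points along the fingers, y is the direction in which the jaws open and shut (so a half turn about z gives the same grasp; the last joint's range is limited). The gripper opens to 87 mm and grips with 3 to 60 N. Pads are 19 mm wide; open, the fingers measure 117 mm over their backs; the gripper's body (75 mm by 190 mm) begins 51 mm behind the grasp point.
Start: joints at [-1.431, 0.527, 1.433, -0, 1.181, -0.178], TCP at [0.196, -0.593, 0.405] pointing down, gripper open.
Joint ranges: [-3.08, 3.08], [-0.75, 2.2], [0.22, 2.44], [-1.43, 4.57], [0, 2.65], [-2.85, 2.85]. Speed limits (rad/s): [2.79, 2.79, 3.14, 3.14, 3.14, 3.14].

## Interface

Orientations are given as a unit quaternion [x, y, z, w].
In Python, from rig import get_obs, camera, hand_in, tip_reach gives the robot as it stands. The module is installed in compiled form; this text tells all that it offers.
- The arm moves only by the tool servo_tool, never from a script. Its argument "steps" is one flat list of numbers, 5 for each row, row after row: the finger opening in m, from 0 to 0.087, then the shift along the tool's x, y, z in m, then the turn about the tool's z in rad. A call has 1 to 12 rows; each row is the pose to reach, as a shift and turn from the pose commanded when the call began, along the tool's axes at that moment; what a row does not reach only later rows make up. A row lasts 1/8 s, in which the tool goes at most 62.5 mm and 10.7 degrees, less where a joint would pass 70% of its speed; a pose out of reach is approached as far as the arm can. A call with a gripper value outside its range is refused whole. The fingers move at their own pace and stop on an object; "force" is the grip in N (left out, the last holds). Time passes only in rows, so rows that repeat a pose let the fingers close. It gives the time, the measured TCP pose, the force and the opening at its end, in the units of the state.
- get_obs(): the state, without advancing time (a new reading comes with each control period).
- camera(name): name is "side" or "top"; returns a dict with "pixels" (400x640x3 uint8, blue, green, red), "vertical_fov" (degrees; the focal length in pixels is half the picture's height over the tangent of half this angle, whatever the lens; pixels are square), "cx", "cy" (the principal point, pixels), "T" (4x4, takes a point from camera to world coordinates). Camera axes: x right, y up, looking along -z (the intrinsics and any distortion apply to the point x, -y, -z); pixel columns grow to the right and rows downward; lengths in m; the calibration is good to about 2 mm. A picture is of the moment at which its call begins. There is no depth.
- hand_in(): hands the job in, once; it reports no verdict.
The state is a dict: "time": time; "q": joint angles; "joint_velocities": joint speeds; "joint_torque": joint torques, N m; "position": TCP position; "tool_rot": TCP orientation; "ft_force": force on the tool from outside, world axes, zero at the start; "moment": the same for the moment, N m; "grip_width": finger opening in m.
Only numpy, scipy, OpenCV 4.12 (cv2) and the standard library are available. Lean on these libraries where they do the work, as an engineer would, in place of code of your own. Each camera call takes 0.05 s, during which the arm holds its last target.

## Task

First press the caps of all the balm jars on the table fully home. Then pack every jar, standing upright, and every ribbon spool from the spindle, lying flat, on the floor of the wooden gift box, setting each one down rather than dropping it. Last, lower the lid gently until it is fully shut and press down firmly on it to make sure; leave the other things on the table alone.

Things in the scene. Friction and masses are not known exactly. Their poses are not given: they have to be found in the camera images.
- box: open wooden gift box fixed to the table, (all sizes here in mm) outside 270 (x) x 210 (y) x 64 high, walls and floor 8 thick, so 254 x 194 x 56 inside; origin under its centre. Its lid is hinged along its -y side
- box_in (a point): centre of the box's inner floor (8 mm above the table); axes as the box
- lid (a joint): angle of the box's lid: 0 = shut flat on the rim, grows as it opens, 1.57 = upright, at most 2.05. A stiff hinge: the lid stays where it is left
- lid_hinge (a point): middle of the lid's hinge line, on the -y top edge of the box at 64 mm above the table; the lid turns about x here. The lid is a board 270 mm along the hinge x 210 mm x 10 mm thick, its underside through this line; its x axis lies along the hinge, its y axis points across the lid to the free edge, its z axis is normal to the outer face
- lid_edge (a point): middle of the lid's free edge, on its outer face, 210 mm from the hinge; a small 60 mm wide, 8 mm thick finger tab sticks out 13 mm past it
- jar1: amber glass balm jar with a paper band and a black press-on cap: body 44 mm dia x 36 mm high, cap 35 dia on top. Top of the cap is 52 mm above the jar's foot when home, more by the cap's joint value otherwise. Origin under its centre, z up. May be absent
- cap1 (a joint): how far the cap of jar1 stands proud, in m: 0 = fully home, at most 0.007. It is tight: about 7 N pushes it down, and it stays where it is left
- jar2: amber glass balm jar with a paper band and a black press-on cap: body 44 mm dia x 36 mm high, cap 35 dia on top. Top of the cap is 52 mm above the jar's foot when home, more by the cap's joint value otherwise. Origin under its centre, z up. May be absent
- cap2 (a joint): how far the cap of jar2 stands proud, in m: 0 = fully home, at most 0.007. It is tight: about 7 N pushes it down, and it stays where it is left
- jar3: amber glass balm jar with a paper band and a black press-on cap: body 44 mm dia x 36 mm high, cap 35 dia on top. Top of the cap is 52 mm above the jar's foot when home, more by the cap's joint value otherwise. Origin under its centre, z up. May be absent
- cap3 (a joint): how far the cap of jar3 stands proud, in m: 0 = fully home, at most 0.007. It is tight: about 7 N pushes it down, and it stays where it is left
- jar4: amber glass balm jar with a paper band and a black press-on cap: body 44 mm dia x 36 mm high, cap 35 dia on top. Top of the cap is 52 mm above the jar's foot when home, more by the cap's joint value otherwise. Origin under its centre, z up. May be absent
- cap4 (a joint): how far the cap of jar4 stands proud, in m: 0 = fully home, at most 0.007. It is tight: about 7 N pushes it down, and it stays where it is left
- spindle: fixed round wooden stand, 110 mm dia x 12 mm high, with an upright post 12 mm dia whose top is 74 mm above the table; origin under its centre
- spool_low: ribbon spool threaded on the spindle's post: white flanges 60 mm dia, 26 mm high overall, bore 18 mm; origin under its centre, z along its axis. At the start the lower one, its foot 12 mm above the table on the spindle's base
- spool_top: ribbon spool threaded on the spindle's post: white flanges 60 mm dia, 26 mm high overall, bore 18 mm; origin under its centre, z along its axis. At the start stacked on the lower one
- oil_mid: bystander, not part of the job: small amber oil bottle, 28 dia x 70 high, white cap (mm). Origin under its centre
- oil_a: bystander, not part of the job: small amber oil bottle, 28 dia x 70 high, black cap (mm). Origin under its centre
- oil_b: bystander, not part of the job: amber oil bottle, 32 dia x 82 high, white cap (mm). Origin under its centre
- cup: bystander, not part of the job: dark blue cup, 52 dia x 60 high, full of white paper scent strips that reach 100 high (mm). Origin under its centre
- candle: bystander, not part of the job: white candle, 40 dia x 45 high (mm). Origin under its centre

How it is judged:
On the way, in this order (a step that is already met when the one before it is completed fails the run):
1. every jar's cap is fully home, the lid still open (value of joint each of cap1, cap2, cap3, cap4 below 0.0015 m and value of joint lid above 1 rad), for 0.2 s.
2. every jar stands and every spool lies flat on the floor of the box, caps home, the lid still open (all of step 1 and x of jar1 in the frame of box_in between -0.115 and 0.115 m and y of jar1 in the frame of box_in between -0.085 and 0.085 m and z of jar1 in the frame of box_in between -0.004 and 0.004 m and angle between each of jar1, jar2, jar3, jar4, spool_low, spool_top's own z axis and vertical below 0.12 rad and linear speed of each of jar1, jar2, jar3, jar4, spool_low, spool_top below 0.03 m/s and x of jar2 in the frame of box_in between -0.115 and 0.115 m and y of jar2 in the frame of box_in between -0.085 and 0.085 m and z of jar2 in the frame of box_in between -0.004 and 0.004 m and x of jar3 in the frame of box_in between -0.115 and 0.115 m and y of jar3 in the frame of box_in between -0.085 and 0.085 m and z of jar3 in the frame of box_in between -0.004 and 0.004 m and x of jar4 in the frame of box_in between -0.115 and 0.115 m and y of jar4 in the frame of box_in between -0.085 and 0.085 m and z of jar4 in the frame of box_in between -0.004 and 0.004 m and x of spool_low in the frame of box_in between -0.115 and 0.115 m and y of spool_low in the frame of box_in between -0.085 and 0.085 m and z of spool_low in the frame of box_in between -0.004 and 0.004 m and x of spool_top in the frame of box_in between -0.115 and 0.115 m and y of spool_top in the frame of box_in between -0.085 and 0.085 m and z of spool_top in the frame of box_in between -0.004 and 0.004 m), for 0.2 s.
3. the lid is fully shut and the fingers press firmly on it (value of joint lid below 0.025 rad and contact force between the fingers and lid above 3 N), for 0.1 s.
At the end, for the whole second after the job is handed in: All caps within 1.5 mm of home; every jar (within 0.12 rad of upright) and every spool (within 0.12 rad of flat) at rest on the box's inner floor, within 4 mm of its height; the lid shut to within 0.025 rad (value of joint each of cap1, cap2, cap3, cap4 below 0.0015 m and x of jar1 in the frame of box_in between -0.115 and 0.115 m and y of jar1 in the frame of box_in between -0.085 and 0.085 m and z of jar1 in the frame of box_in between -0.004 and 0.004 m and angle between each of jar1, jar2, jar3, jar4, spool_low, spool_top's own z axis and vertical below 0.12 rad and linear speed of each of jar1, jar2, jar3, jar4, spool_low, spool_top below 0.03 m/s and x of jar2 in the frame of box_in between -0.115 and 0.115 m and y of jar2 in the frame of box_in between -0.085 and 0.085 m and z of jar2 in the frame of box_in between -0.004 and 0.004 m and x of jar3 in the frame of box_in between -0.115 and 0.115 m and y of jar3 in the frame of box_in between -0.085 and 0.085 m and z of jar3 in the frame of box_in between -0.004 and 0.004 m and x of jar4 in the frame of box_in between -0.115 and 0.115 m and y of jar4 in the frame of box_in between -0.085 and 0.085 m and z of jar4 in the frame of box_in between -0.004 and 0.004 m and x of spool_low in the frame of box_in between -0.115 and 0.115 m and y of spool_low in the frame of box_in between -0.085 and 0.085 m and z of spool_low in the frame of box_in between -0.004 and 0.004 m and x of spool_top in the frame of box_in between -0.115 and 0.115 m and y of spool_top in the frame of box_in between -0.085 and 0.085 m and z of spool_top in the frame of box_in between -0.004 and 0.004 m and value of joint lid below 0.025 rad); the robot touches nothing.
It fails at once if the lid is slammed (closing faster than 1.5 rad/s over its last 0.3 rad) (value of joint lid below 0.3 rad and velocity of joint lid below -1.5 rad/s).
It fails at once if a jar or spool is dropped or thrown (moving over 1 m/s out of the fingers) ((linear speed of jar1 above 1 m/s and contact force between the fingers and jar1 below 0.05 N) or (linear speed of jar2 above 1 m/s and contact force between the fingers and jar2 below 0.05 N) or (linear speed of jar3 above 1 m/s and contact force between the fingers and jar3 below 0.05 N) or (linear speed of jar4 above 1 m/s and contact force between the fingers and jar4 below 0.05 N) or (linear speed of spool_low above 1 m/s and contact force between the fingers and spool_low below 0.05 N) or (linear speed of spool_top above 1 m/s and contact force between the fingers and spool_top below 0.05 N)).
It fails at once if a bystander is moved over 40 mm or tipped (distance of any of oil_mid, oil_a, oil_b, cup, candle from where it was at the start of the episode above 0.04 m or angle between any of oil_mid, oil_a, oil_b, cup, candle's own z axis and vertical above 0.5 rad).
Of jar1, jar2, jar3, jar4 only 2 to 4 are there at a start; the rules pass over those that are not, and their reading is None.
At some moment in a run one of jar1, jar2, jar3, jar4 may be knocked a few centimetres aside while the robot is not near it.
It also fails if it takes over 210 s, if anything falls off the work surface, if the arm or the gripper's body presses on something with over 40 N, if the wrist force passes 120 N, or if a joint passes its speed limit or range.

## Working session

There is one attempt and no reset: what is moved stays moved. The work goes in short steps, Python scripts to look and compute and a tool call to move; the robot and the scene stay as the last step left them, time stands still between calls to the robot, and variables do not carry over. Pictures are saved under pics/ and viewed, and the job is handed in when it is done.

Besides the shell and the picture viewer there is one more tool, called after ">>>" as a command line: name --argument value ..., lists and objects as JSON in quotes. servo_tool: Moves the arm, as the interface text tells. Its arguments: {"type":"object","properties":{"steps":{"type":"array"},"force":{"type":"number"}},"required":["steps"]}

```bash
mkdir -p pics; cat > h.py <<'E'
import numpy as np, cv2
from rig import get_obs, camera, hand_in, tip_reach
E
python3 - <<'E'
from h import *
print(tip_reach)
o=get_obs()
for k,v in o.items(): print(k,np.round(v,4))
for n in ("side","top"):
    c=camera(n); print(n,c["vertical_fov"],c["cx"],c["cy"]); print(np.round(c["T"],4).tolist()); print([k for k in c if k!='pixels'])
    cv2.imwrite(f"pics/{n}0.png",c["pixels"])
    for k in c:
        if k not in("pixels","T"): print(k,c[k])
E
```

```text
0.1822
time 0.0
q [-1.4305  0.5285  1.4339  0.      1.1814 -0.1785]
joint_velocities [ 0.0007  0.0005 -0.0006  0.002  -0.0009  0.0022]
joint_torque [ 9.00000e-04 -4.40038e+01 -1.76589e+01  6.34000e-02  5.85000e-02
 -2.00000e-04]
position [ 0.1959 -0.5932  0.4038]
tool_rot [ 0.9873  0.1587  0.     -0.0011]
ft_force [-0.1034 -0.1802 -0.2214]
moment [ 0.0785  0.0082 -0.0208]
grip_width 0.0872
side 49.535719674383365 315.926614955187 196.68669990914407
[[-0.9959, 0.0687, -0.059, 0.497], [-0.09, -0.682, 0.7258, 0.6661], [0.0097, 0.7281, 0.6854, 0.7099], [0.0, 0.0, 0.0, 1.0]]
['vertical_fov', 'cx', 'cy', 'T']
vertical_fov 49.535719674383365
cx 315.926614955187
cy 196.68669990914407
top 56.773109106729976 321.5828654805936 198.57205904921236
[[-0.0913, 0.9747, -0.2042, 0.4223], [-0.9958, -0.0892, 0.0196, 0.029], [0.0009, 0.2052, 0.9787, 0.8142], [0.0, 0.0, 0.0, 1.0]]
['vertical_fov', 'cx', 'cy', 'T']
vertical_fov 56.773109106729976
cx 321.5828654805936
cy 198.57205904921236
```

View pics/side0.png

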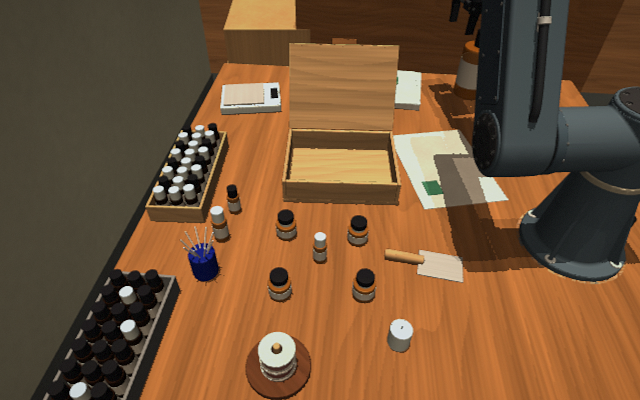

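View pics/top0.png

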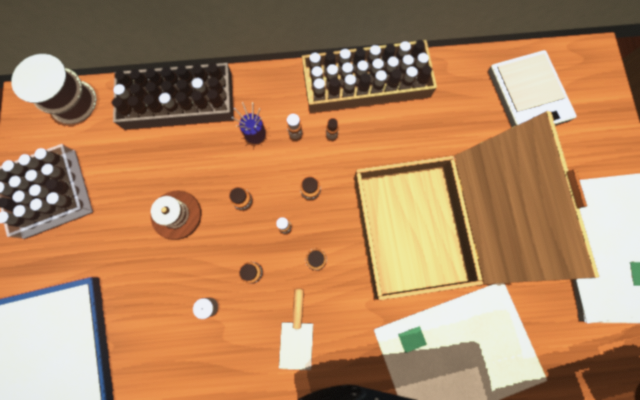

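```bash
cat >> h.py <<'E'
def K(c):
    f=200/np.tan(np.radians(c["vertical_fov"]/2)); return f,c["cx"],c["cy"]
def unproj(c,u,v,z):
    f,cx,cy=K(c); d=np.array([(u-cx)/f,-(v-cy)/f,-1.]); T=np.array(c["T"]); d=T[:3,:3]@d; o=T[:3,3]
    return o+d*(z-o[2])/d[2]
def proj(c,p):
    f,cx,cy=K(c); T=np.array(c["T"]); q=T[:3,:3].T@(np.asarray(p)-T[:3,3]); return cx+f*q[0]/-q[2], cy-f*q[1]/-q[2]
def crop(c,x0,y0,x1,y1,s,name):
    im=c["pixels"][y0:y1,x0:x1]; cv2.imwrite(name,cv2.resize(im,None,fx=s,fy=s,interpolation=cv2.INTER_CUBIC))
E
python3 - <<'E'
from h import *
t=camera("top"); s=camera("side")
crop(t,140,140,340,290,4,"pics/tc0.png")
crop(t,340,90,600,310,3,"pics/tc1.png")
crop(s,240,190,440,340,4,"pics/sc0.png")
crop(s,200,100,420,220,3.5,"pics/sc1.png")
E
```

```text
(no output)
```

View pics/tc0.png

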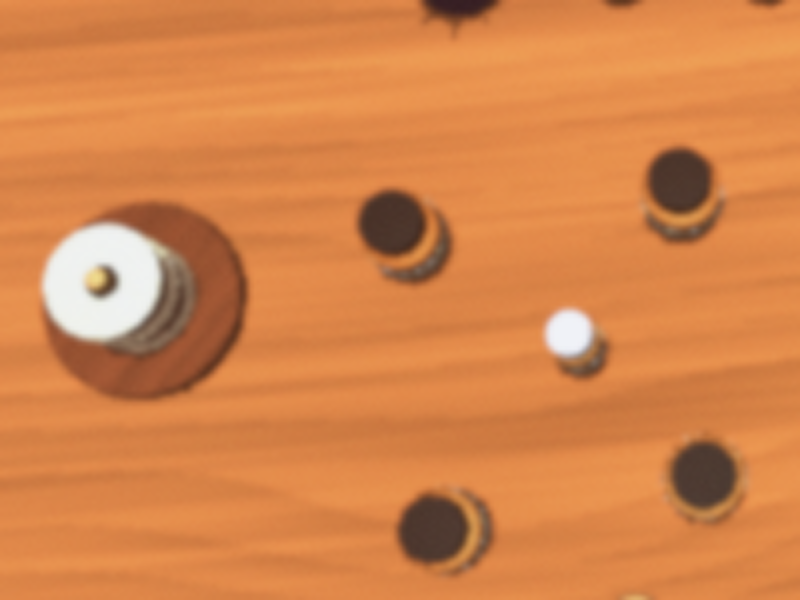

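View pics/tc1.png

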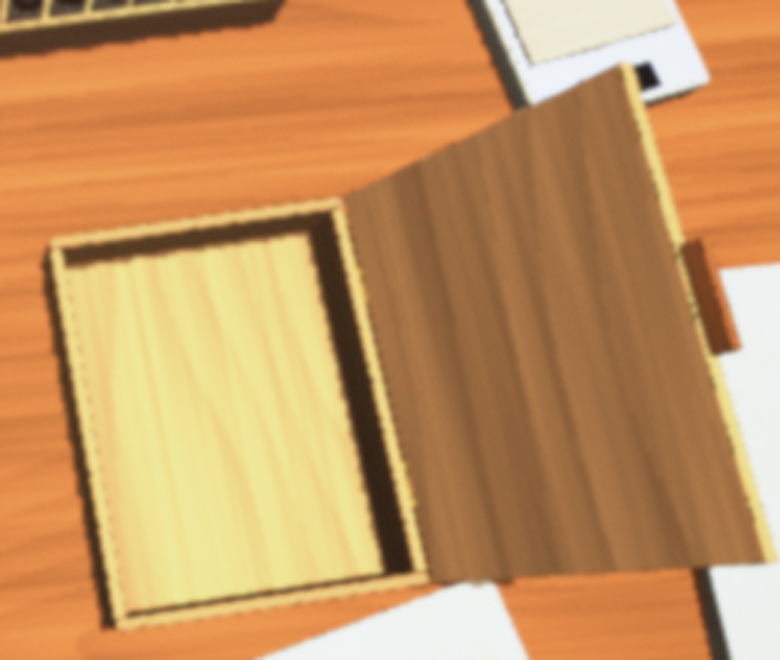

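View pics/sc0.png

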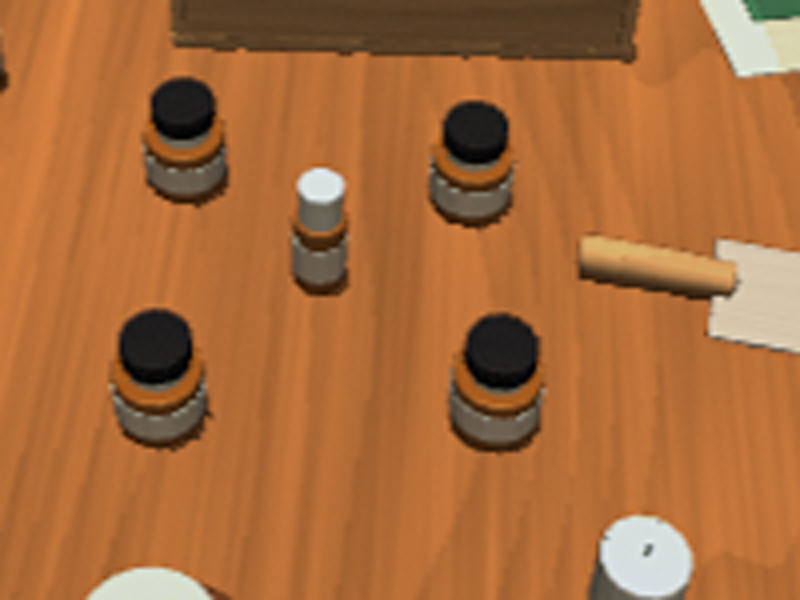

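View pics/sc1.png

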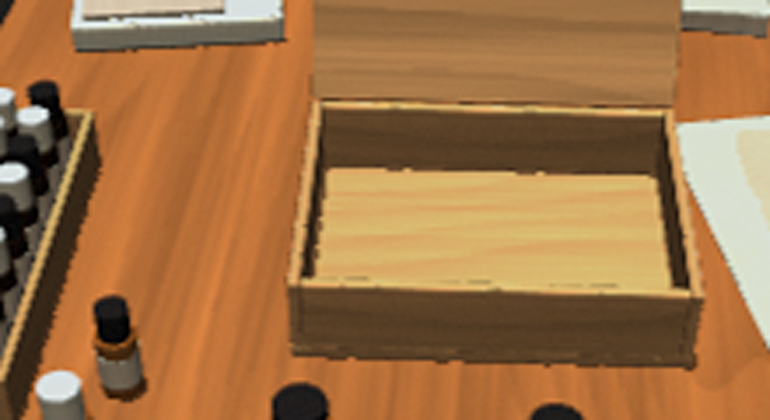

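```bash
cat >> h.py <<'E'
def tri(cs,pts):
    A=np.zeros((3,3));b=np.zeros(3);R=[]
    for c,(u,v) in zip(cs,pts):
        f,cx,cy=K(c); T=np.array(c["T"]); d=T[:3,:3]@np.array([(u-cx)/f,-(v-cy)/f,-1.]); d/=np.linalg.norm(d)
        P=np.eye(3)-np.outer(d,d); A+=P; b+=P@T[:3,3]; R.append((P,T[:3,3]))
    p=np.linalg.solve(A,b); return p,[np.linalg.norm(P@(p-o))*1000 for P,o in R]
E
python3 - <<'E'
from h import *
t=camera("top"); s=camera("side")
def g(x,y,sc,x0,y0): return ((x+.5)/sc-.5+x0,(y+.5)/sc-.5+y0)
T4=lambda x,y:g(x,y,4,140,140); T3=lambda x,y:g(x,y,3,340,90); S4=lambda x,y:g(x,y,4,240,190); S3=lambda x,y:g(x,y,3.5,200,100)
L={'A':(T4(390,223),S4(155,345)),'B':(T4(680,181),S4(183,108)),'C':(T4(704,474),S4(476,131)),'D':(T4(433,530),S4(502,350)),
'oilmid':(T4(569,333),S4(321,187)),'post':(T4(100,281),(277,348)),
'r+x+y':(T3(50,242),S3(290,285)),'r-x+y':(T3(117,627),S3(702,296)),'r+x-y':(T3(338,200),S3(312,100)),'r-x-y':(T3(427,578),S3(680,113)),
'candle':((204,308),(401,327)),'oilb':((293,119),(218,211)),'oila':((332,122),(232,188)),
'lid+x':(T3(632,66),(291,44)),'lid-x':(T3(772,560),(397,46)),'scoop':((298,292),(388,255))}
for k,(a,b) in L.items():
    p,r=tri((t,s),(a,b)); print(k,np.round(p*1000,1),np.round(r,1),np.round(a,1))
print(get_obs()['time'])
E
```

```text
A [603.7 190.2  53. ] [0.4 0.4] [237.1 195.4]
B [612.8  36.4  51.5] [0.5 0.5] [309.6 184.9]
C [458.5  37.2  50.9] [0.7 0.7] [315.6 258.1]
D [443.5 176.1  51.1] [0.3 0.3] [247.9 272.1]
oilmid [534.6  99.1  68. ] [0.5 0.5] [281.9 222.9]
post [583.3 337.2  65.4] [1. 1.] [164.6 209.9]
r+x+y [633.1 -64.7  61.3] [0.3 0.3] [356.3 170.3]
r-x+y [368.1 -79.2  62.7] [0.8 0.8] [378.7 298.7]
r+x-y [ 645.8 -271.2   63.2] [0.8 0.8] [452.3 156.3]
r-x-y [ 377.  -287.3   60.8] [4.2 4.2] [482.  282.3]
candle [381.3 268.6  43.7] [0.3 0.3] [204 308]
oilb [750.   59.1  78.9] [3.1 3.1] [293 119]
oila [740.9 -23.4  68.6] [2.4 2.4] [332 122]
lid+x [ 650.  -370.2  247.4] [1.7 1.7] [550.3 111.7]
lid-x [ 385.4 -381.3  249.6] [1. 1.] [597.  276.3]
scoop [393.3  81.2   5.5] [0.7 0.7] [298 292]
0.3
```

```bash
cat >> h.py <<'E'
from scipy.spatial.transform import Rotation as Ro
def mv(x,y,tipz,yaw=None):
    """shift (tool axes) + turn to put fingertips at x,y,tipz with tool-y yaw"""
    o=get_obs(); R=Ro.from_quat(o["tool_rot"]).as_matrix(); p=np.array(o["position"])
    d=R.T@(np.array([x,y,tipz])+np.array([0,0,tip_reach])-p)
    cur=np.arctan2(R[1,1],R[0,1]); turn=0 if yaw is None else -(yaw-cur)
    print("shift",np.round(d,4),"turn",round(turn,4),"cur yaw",round(cur,4),"t",o["time"])
def st():
    o=get_obs(); p=np.array(o["position"]); print("tip",np.round(p-[0,0,tip_reach],4),"F",np.round(o["ft_force"],1),"w",round(o["grip_width"],4),"t",round(o["time"],2))
E
python3 - <<'E'
from h import *
mv(.4585,.0372,.28,0.)
E
```

```text
shift [ 0.447  -0.5165 -0.0574] turn -1.252 cur yaw -1.252 t 0.3
```

>>> servo_tool --steps '[0,0,0,-0.058,0,0,0.447,-0.5165,-0.058,-1.252,0,0.447,-0.5165,-0.058,-1.252,0,0.447,-0.5165,-0.058,-1.252,0,0.447,-0.5165,-0.058,-1.252,0,0.447,-0.5165,-0.058,-1.252,0,0.447,-0.5165,-0.058,-1.252,0,0.447,-0.5165,-0.058,-1.252,0,0.447,-0.5165,-0.058,-1.252,0,0.447,-0.5165,-0.058,-1.252,0,0.447,-0.5165,-0.058,-1.252,0,0.447,-0.5165,-0.058,-1.252]' --force 20

```text
time: 1.8
position: [0.4589, 0.0393, 0.4631]
tool_rot: [0.707, 0.707, 0.0, 0.001]
ft_force: [1.7, -0.8, 0.5]
grip_width: 0.0007
```

>>> servo_tool --steps '[0,-0.002,0,0.06,0,0,-0.002,0,0.12,0,0,-0.002,0,0.18,0,0,-0.002,0,0.21,0,0,-0.002,0,0.216,0,0,-0.002,0,0.221,0,0,-0.002,0,0.226,0,0,-0.002,0,0.229,0,0,-0.002,0,0.229,0]'

```text
time: 2.92
position: [0.4591, 0.035, 0.2351]
tool_rot: [0.707, 0.707, 0.001, 0.001]
ft_force: [-0.2, -0.4, 4.4]
grip_width: 0.0003
```

```bash
python3 - <<'E'
from h import *
st()
E
```

```text
tip [0.4591 0.035  0.0529] F [-0.2 -0.4  4.4] w 0.0003 t 2.92
```

>>> servo_tool --steps '[0,0,0,0.002,0,0,0,0,0.003,0,0,0,0,0.004,0,0,0,0,0.004,0]'

```text
time: 3.42
position: [0.4588, 0.0351, 0.2342]
tool_rot: [0.707, 0.707, 0.002, 0.002]
ft_force: [-4.7, -0.3, 37.5]
grip_width: 0.0004
```

```bash
python3 - <<'E'
from h import *
st()
E
```

```text
tip [0.4588 0.0351 0.052 ] F [-4.7 -0.3 37.5] w 0.0004 t 3.42
```

>>> servo_tool --steps '[0,0,0,-0.05,0,0,0,0.05,-0.07,0,0,0.001,0.11,-0.07,0,0,0.001,0.154,-0.06,0,0,0.001,0.154,-0.03,0,0,0.001,0.154,-0.012,0,0,0.001,0.154,-0.008,0,0,0.001,0.154,-0.004,0,0,0.001,0.154,-0.001,0,0,0.001,0.154,0.001,0,0,0.001,0.154,0.001,0]'

```text
time: 4.8
position: [0.612, 0.0363, 0.2343]
tool_rot: [0.707, 0.707, 0.0, 0.001]
ft_force: [-6.9, 1.6, 26.6]
grip_width: 0.0006
```

```bash
python3 - <<'E'
from h import *
st()
E
```

```text
tip [0.612  0.0363 0.0521] F [-6.9  1.6 26.6] w 0.0006 t 4.8
```

>>> servo_tool --steps '[0,0,0,-0.05,0,0,0.05,0,-0.07,0,0,0.11,-0.008,-0.07,0,0,0.154,-0.008,-0.06,0,0,0.154,-0.008,-0.03,0,0,0.154,-0.008,-0.012,0,0,0.154,-0.008,-0.008,0,0,0.154,-0.008,-0.004,0,0,0.154,-0.008,-0.001,0,0,0.154,-0.008,0.001,0,0,0.154,-0.008,0.001,0]'

```text
time: 6.18
position: [0.6037, 0.1903, 0.2343]
tool_rot: [0.708, 0.707, 0.0, -0.001]
ft_force: [-10.6, 2.1, 33.5]
grip_width: 0.0006
```

```bash
python3 - <<'E'
from h import *
st()
t=camera("top"); s=camera("side")
v=np.hstack([cv2.resize(t["pixels"][80:330,100:500],None,fx=1,fy=1),s["pixels"][150:400,160:500]])
cv2.imwrite("pics/p1.png",v)
E
```

```text
tip [0.6037 0.1903 0.0521] F [-10.6   2.1  33.5] w 0.0006 t 6.17
```

View pics/p1.png

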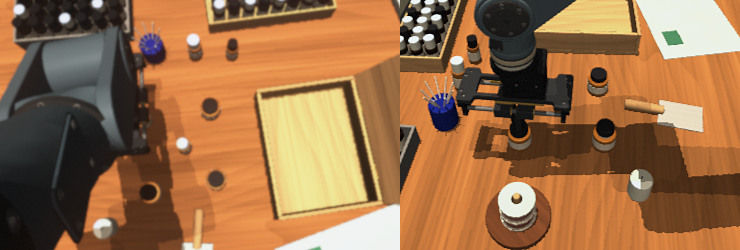

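The picture shows the fingers on the upper-left jar's cap (side crop ~(519,130)). The other jars are where they were: B top crop (210,107), C (217,179), D (149,192).

>>> servo_tool --steps '[0,0,0,-0.05,0,0,0,-0.05,-0.07,0,0,-0.014,-0.11,-0.07,0,0,-0.014,-0.16,-0.06,0,0,-0.014,-0.16,-0.03,0,0,-0.014,-0.16,-0.012,0,0,-0.014,-0.16,-0.008,0,0,-0.014,-0.16,-0.004,0,0,-0.014,-0.16,-0.001,0,0,-0.014,-0.16,0.001,0,0,-0.014,-0.16,0.001,0]'

```text
time: 7.65
position: [0.4439, 0.1754, 0.2339]
tool_rot: [0.707, 0.707, 0.001, 0.001]
ft_force: [-11.2, -3.6, 63.3]
grip_width: 0.0002
```

```bash
python3 - <<'E'
from h import *
st()
E
```

```text
tip [0.4439 0.1754 0.0517] F [-11.2  -3.6  63.3] w 0.0002 t 7.65
```

>>> servo_tool --steps '[0,0,0,-0.03,0,0.075,0,0,-0.03,0,0.075,0,0,-0.03,0,0.075,0,0,-0.03,0,0.075,0,0,-0.03,0]'

```text
time: 8.28
position: [0.4443, 0.176, 0.2559]
tool_rot: [0.707, 0.707, -0.001, -0.001]
ft_force: [0.5, 0.7, 0.6]
grip_width: 0.0327
```

```bash
python3 - <<'E'
from h import *
st()
mv(.4435,.1761,.010,0)
E
```

```text
tip [0.4443 0.176  0.0737] F [0.5 0.7 0.6] w 0.0327 t 8.28
shift [ 0.0001 -0.0007  0.0637] turn -0.0002 cur yaw -0.0002 t 8.275
```

>>> servo_tool --steps '[0.075,0,0,0,0,0.075,0,0,0,0,0.075,0,0,0,0,0.075,0,0,0.002,0,0.075,0,0,0.02,0,0.075,0,0,0.045,0,0.075,0,0,0.063,0,0.03,0,0,0.063,0,0.03,0,0,0.063,0,0.03,0,0,0.063,0,0.03,0,0,0.063,0,0.03,0,0,0.063,0]' --force 20

```text
time: 9.78
position: [0.4447, 0.1761, 0.1944]
tool_rot: [0.707, 0.707, 0.001, 0.0]
ft_force: [-0.5, -0.0, 5.0]
grip_width: 0.0435
```

```bash
python3 - <<'E'
from h import *
st()
E
```

```text
tip [0.4447 0.1761 0.0122] F [-0.5 -0.   5. ] w 0.0435 t 9.78
```

>>> servo_tool --steps '[0.03,0,0,-0.03,0,0.03,0,0,-0.07,0,0.03,0,0,-0.11,0,0.03,-0.05,0,-0.12,0,0.03,-0.1,0,-0.12,0,0.03,-0.15,-0.005,-0.12,0,0.03,-0.2,-0.01,-0.12,0,0.03,-0.25,-0.015,-0.12,0,0.03,-0.3,-0.02,-0.12,0,0.03,-0.35,-0.02,-0.12,0,0.03,-0.401,-0.02,-0.12,0,0.03,-0.401,-0.02,-0.11,0]'

```text
time: 11.28
position: [0.4253, -0.229, 0.3043]
tool_rot: [0.709, 0.705, -0.0, 0.003]
ft_force: [0.4, 0.6, -1.5]
grip_width: 0.0432
```

```bash
cat >> h.py <<'E'
def bx(x,y):
    c,s=np.cos(.055),np.sin(.055); return 0.506+c*x-s*y, -.1756+s*x+c*y
E
python3 - <<'E'
from h import *
st()
mv(*bx(-.085,-.045),.0205,0)
t=camera("top"); s=camera("side")
v=np.hstack([t["pixels"][80:330,100:500],s["pixels"][100:350,160:500]])
cv2.imwrite("pics/p2.png",v)
E
```

```text
tip [ 0.4253 -0.229   0.1221] F [ 0.4  0.6 -1.5] w 0.0432 t 11.28
shift [ 0.0042 -0.0021  0.1016] turn -0.0048 cur yaw -0.0048 t 11.275
```

View pics/p2.png

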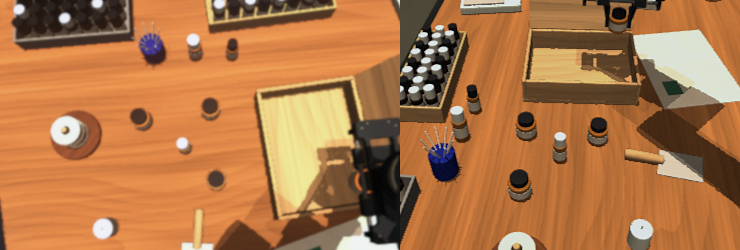

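>>> servo_tool --steps '[0.03,0,-0.001,0.03,0,0.03,0,-0.001,0.06,0,0.03,0,-0.001,0.08,0,0.03,0,-0.001,0.09,0,0.03,0,-0.001,0.096,0,0.03,0,-0.001,0.098,0,0.03,0,-0.001,0.1,0,0.03,0,-0.001,0.1,0]'

```text
time: 12.38
position: [0.4236, -0.225, 0.2041]
tool_rot: [0.707, 0.707, 0.0, 0.0]
ft_force: [-0.6, 0.2, -0.4]
grip_width: 0.0435
```

```bash
python3 - <<'E'
from h import *
st()
E
```

```text
tip [ 0.4236 -0.225   0.0219] F [-0.6  0.2 -0.4] w 0.0435 t 12.38
```

>>> servo_tool --steps '[0.03,0,0,0.001,0,0.03,0,0,0.002,0,0.03,0,0,0.002,0]'

```text
time: 12.75
position: [0.4235, -0.225, 0.2024]
tool_rot: [0.707, 0.707, 0.0, 0.0]
ft_force: [-1.1, 0.9, 5.0]
grip_width: 0.0433
```

>>> servo_tool --steps '[0.05,0,0,-0.0005,0,0.05,0,0,-0.0005,0,0.05,0,0,-0.0005,0,0.05,0,0,-0.005,0,0.05,0,0,-0.02,0,0.05,0,0,-0.05,0,0.05,0,0,-0.09,0,0.05,0,0,-0.12,0]'

```text
time: 13.75
position: [0.4235, -0.2248, 0.3242]
tool_rot: [0.707, 0.707, 0.0, 0.001]
ft_force: [0.5, -0.5, -0.4]
grip_width: 0.05
```

```bash
python3 - <<'E'
from h import *
st()
t=camera("top"); s=camera("side")
v=np.hstack([t["pixels"][80:330,100:500],s["pixels"][100:350,160:500]])
cv2.imwrite("pics/p3.png",v)
mv(.4588,.0370,.11,0)
E
```

```text
tip [ 0.4235 -0.2248  0.142 ] F [ 0.5 -0.5 -0.4] w 0.05 t 13.75
shift [0.2625 0.0345 0.0322] turn 0.0002 cur yaw 0.0002 t 13.85
```

View pics/p3.png

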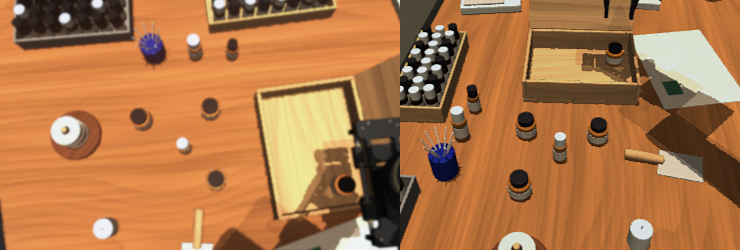

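The first jar stands in the box's -x/-y corner (top crop (346,184)); the others have not moved. Next is jar C.

>>> servo_tool --steps '[0.072,0.05,0.007,0,0,0.072,0.1,0.014,0,0,0.072,0.155,0.02,0,0,0.072,0.21,0.028,0.02,0,0.072,0.2625,0.0345,0.03,0,0.072,0.2625,0.0345,0.04,0,0.072,0.2625,0.0345,0.07,0,0.072,0.2625,0.0345,0.1,0,0.072,0.2625,0.0345,0.13,0,0.072,0.2625,0.0345,0.13,0,0.03,0.2625,0.0345,0.13,0,0.03,0.2625,0.0345,0.13,0]'

```text
time: 15.35
position: [0.4584, 0.0373, 0.1928]
tool_rot: [0.707, 0.707, 0.001, 0.001]
ft_force: [-0.4, -0.1, 0.6]
grip_width: 0.059
```

>>> servo_tool --steps '[0.03,0,0,0,0,0.03,0,0,0,0,0.03,0,0,0,0]'

```text
time: 15.72
position: [0.4583, 0.0376, 0.1925]
tool_rot: [0.707, 0.707, 0.001, 0.001]
ft_force: [-0.2, 0.0, 6.4]
grip_width: 0.0435
```

```bash
python3 - <<'E'
from h import *
st()
print(bx(-.085,.045))
mv(*bx(-.085,.045),.0205,0)
E
```

```text
tip [0.4583 0.0376 0.0103] F [-0.2  0.   6.4] w 0.0435 t 15.72
(np.float64(0.41865477771858606), np.float64(-0.13534068872160882))
shift [-0.1729 -0.0397 -0.0102] turn 0.0001 cur yaw 0.0001 t 15.725
```

>>> servo_tool --steps '[0.03,0,0,-0.03,0,0.03,0,0,-0.07,0,0.03,0,0,-0.1,0,0.03,-0.05,-0.01,-0.1,0,0.03,-0.1,-0.02,-0.1,0,0.03,-0.15,-0.035,-0.1,0,0.03,-0.173,-0.0395,-0.1,0,0.03,-0.173,-0.0395,-0.08,0,0.03,-0.173,-0.0395,-0.045,0,0.03,-0.173,-0.0395,-0.022,0,0.03,-0.173,-0.0395,-0.014,0,0.03,-0.173,-0.0395,-0.011,0]'

```text
time: 17.23
position: [0.4185, -0.1353, 0.2026]
tool_rot: [0.707, 0.707, -0.0, -0.0]
ft_force: [0.7, -0.1, -1.5]
grip_width: 0.0432
```

>>> servo_tool --steps '[0.03,0,0,0.001,0,0.03,0,0,0.002,0,0.03,0,0,0.003,0,0.03,0,0,0.003,0]'

```text
time: 17.73
position: [0.4186, -0.1354, 0.2005]
tool_rot: [0.707, 0.707, 0.0, 0.001]
ft_force: [-0.7, 0.2, 5.0]
grip_width: 0.0434
```

```bash
python3 - <<'E'
from h import *
st()
E
```

```text
tip [ 0.4186 -0.1354  0.0183] F [-0.7  0.2  5. ] w 0.0434 t 17.73
```

>>> servo_tool --steps '[0.05,0,0,-0.0005,0,0.05,0,0,-0.0005,0,0.05,0,0,-0.0005,0,0.05,0,0,-0.005,0,0.05,0,0,-0.02,0,0.05,0,0,-0.06,0,0.05,0,0,-0.1,0,0.072,0.03,0.035,-0.11,0,0.072,0.06,0.07,-0.11,0,0.072,0.06,0.07,-0.11,0]'

```text
time: 18.98
position: [0.4902, -0.0739, 0.3105]
tool_rot: [0.706, 0.708, 0.001, 0.001]
ft_force: [-0.5, 0.1, -0.1]
grip_width: 0.0693
```

```bash
python3 - <<'E'
from h import *
st()
t=camera("top"); s=camera("side")
v=np.hstack([t["pixels"][80:330,100:500],s["pixels"][100:350,160:500]])
cv2.imwrite("pics/p4.png",v)
crop(s,240,190,440,340,4,"pics/sc4.png")
mv(.6122,.0363,.11,0)
E
```

```text
tip [ 0.4902 -0.0739  0.1283] F [-0.5  0.1 -0.1] w 0.0693 t 18.98
shift [0.111  0.1244 0.0173] turn 0.0015 cur yaw 0.0015 t 19.075
```

View pics/p4.png

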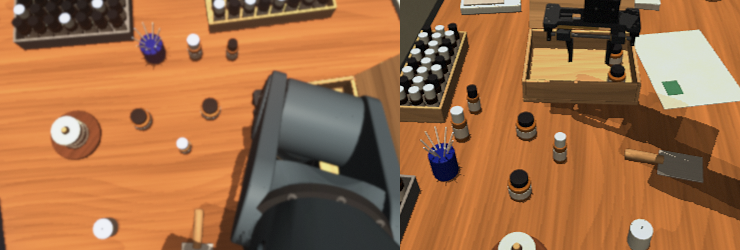

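>>> servo_tool --steps '[0.072,0.03,0.035,0,0,0.072,0.06,0.07,0,0,0.072,0.09,0.105,0,0,0.072,0.112,0.123,0.02,0,0.072,0.112,0.123,0.05,0,0.072,0.112,0.123,0.08,0,0.072,0.112,0.123,0.11,0,0.072,0.112,0.123,0.117,0,0.072,0.112,0.123,0.117,0,0.03,0.112,0.123,0.117,0,0.03,0.112,0.123,0.117,0,0.03,0.112,0.123,0.117,0]'

```text
time: 20.58
position: [0.6117, 0.0366, 0.1936]
tool_rot: [0.707, 0.707, 0.0, 0.001]
ft_force: [0.2, -0.2, 1.7]
grip_width: 0.05
```

>>> servo_tool --steps '[0.03,0,0,0,0,0.03,0,0,0,0,0.03,0,0,0,0]'

```text
time: 20.95
position: [0.612, 0.0366, 0.1934]
tool_rot: [0.707, 0.707, 0.001, 0.001]
ft_force: [0.9, 0.6, 5.4]
grip_width: 0.0437
```

```bash
python3 - <<'E'
from h import *
st()
mv(*bx(-.015,-.045),.018,0)
E
```

```text
tip [0.612  0.0366 0.0112] F [0.9 0.6 5.4] w 0.0437 t 20.95
shift [-0.258  -0.1185 -0.007 ] turn 0.0 cur yaw 0.0 t 20.95
```

>>> servo_tool --steps '[0.03,0,0,-0.03,0,0.03,0,0,-0.07,0,0.03,-0.02,0,-0.11,0,0.03,-0.065,-0.025,-0.12,0,0.03,-0.115,-0.05,-0.12,0,0.03,-0.165,-0.075,-0.12,0,0.03,-0.21,-0.1,-0.12,0,0.03,-0.258,-0.1185,-0.12,0,0.03,-0.258,-0.1185,-0.1,0,0.03,-0.258,-0.1185,-0.06,0,0.03,-0.258,-0.1185,-0.03,0,0.03,-0.258,-0.1185,-0.015,0]'

```text
time: 22.45
position: [0.4921, -0.2209, 0.2057]
tool_rot: [0.707, 0.707, -0.0, -0.002]
ft_force: [0.4, 0.4, -1.4]
grip_width: 0.0436
```

>>> servo_tool --steps '[0.03,0,0,0.003,0,0.03,0,0,0.005,0,0.03,0,0,0.006,0,0.03,0,0,0.007,0,0.03,0,0,0.007,0]'

```text
time: 23.08
position: [0.4933, -0.2215, 0.2014]
tool_rot: [0.707, 0.707, 0.0, 0.001]
ft_force: [-1.1, 1.2, 1.6]
grip_width: 0.0436
```

```bash
python3 - <<'E'
from h import *
st()
E
```

```text
tip [ 0.4933 -0.2215  0.0192] F [-1.1  1.2  1.6] w 0.0436 t 23.07
```

>>> servo_tool --steps '[0.053,0,0,0,0,0.053,0,0,0,0,0.053,0,0,0,0,0.053,0,0,-0.005,0,0.053,0,0,-0.02,0,0.053,0,0,-0.06,0,0.053,0,0,-0.1,0,0.072,0.05,0.01,-0.11,0,0.072,0.1,0.02,-0.11,0,0.072,0.15,0.03,-0.11,0,0.072,0.2,0.05,-0.11,0,0.072,0.2,0.05,-0.11,0]'

```text
time: 24.58
position: [0.5436, -0.0182, 0.312]
tool_rot: [0.705, 0.709, 0.001, 0.001]
ft_force: [0.1, 0.1, 0.1]
grip_width: 0.0719
```

```bash
python3 - <<'E'
from h import *
st()
t=camera("top"); s=camera("side")
v=np.hstack([t["pixels"][80:330,100:500],s["pixels"][100:350,160:500]])
cv2.imwrite("pics/p5.png",v)
mv(.6037,.1903,.011,0)
E
```

```text
tip [ 0.5436 -0.0182  0.1298] F [0.1 0.1 0.1] w 0.0719 t 24.57
shift [0.2113 0.0611 0.1182] turn 0.0019 cur yaw 0.0019 t 24.675
```

View pics/p5.png

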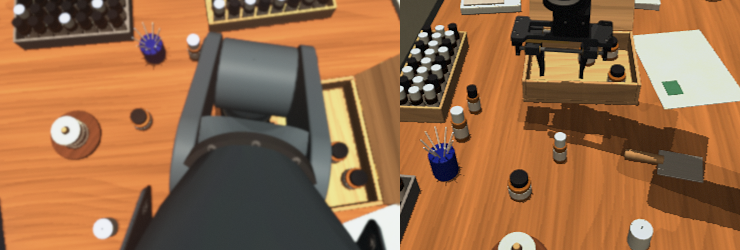

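>>> servo_tool --steps '[0.072,0.055,0.015,0,0,0.072,0.11,0.03,0,0,0.072,0.165,0.045,0,0,0.072,0.2115,0.06,0,0,0.072,0.2115,0.06,0.03,0,0.072,0.2115,0.06,0.07,0,0.072,0.2115,0.06,0.1,0,0.072,0.2115,0.06,0.117,0,0.072,0.2115,0.06,0.117,0,0.03,0.2115,0.06,0.117,0,0.03,0.2115,0.06,0.117,0,0.03,0.2115,0.06,0.117,0]'

```text
time: 26.18
position: [0.6033, 0.1902, 0.1948]
tool_rot: [0.707, 0.707, 0.001, 0.001]
ft_force: [-0.4, -0.5, 0.7]
grip_width: 0.0497
```

>>> servo_tool --steps '[0.03,0,0,0,0,0.03,0,0,0,0,0.03,0,0,0,0]'

```text
time: 26.55
position: [0.6035, 0.1903, 0.1946]
tool_rot: [0.707, 0.707, 0.001, 0.001]
ft_force: [0.2, -0.0, 5.5]
grip_width: 0.0433
```

```bash
python3 - <<'E'
from h import *
st()
mv(*bx(-.015,.045),.018,0)
E
```

```text
tip [0.6035 0.1903 0.0124] F [ 0.2 -0.   5.5] w 0.0433 t 26.55
shift [-0.3217 -0.115  -0.0059] turn 0.0002 cur yaw 0.0002 t 26.55
```

>>> servo_tool --steps '[0.03,0,0,-0.03,0,0.03,0,0,-0.08,0,0.03,-0.02,0,-0.12,0,0.03,-0.075,-0.02,-0.12,0,0.03,-0.13,-0.04,-0.12,0,0.03,-0.185,-0.06,-0.12,0,0.03,-0.24,-0.08,-0.12,0,0.03,-0.29,-0.1,-0.12,0,0.03,-0.322,-0.115,-0.12,0,0.03,-0.322,-0.115,-0.1,0,0.03,-0.322,-0.115,-0.06,0,0.03,-0.322,-0.115,-0.03,0]'

```text
time: 28.05
position: [0.4873, -0.1319, 0.2222]
tool_rot: [0.707, 0.707, -0.0, -0.001]
ft_force: [0.3, 0.4, -1.5]
grip_width: 0.0438
```

>>> servo_tool --steps '[0.03,0,0,0.012,0,0.03,0,0,0.017,0,0.03,0,0,0.02,0,0.03,0,0,0.022,0,0.03,0,0,0.023,0,0.03,0,0,0.023,0]'

```text
time: 28.8
position: [0.4882, -0.1319, 0.2025]
tool_rot: [0.707, 0.707, 0.0, 0.001]
ft_force: [-1.0, 0.1, 7.2]
grip_width: 0.0438
```

```bash
python3 - <<'E'
from h import *
st()
E
```

```text
tip [ 0.4882 -0.1319  0.0203] F [-1.   0.1  7.2] w 0.0438 t 28.8
```

Release, lift and go clear towards the spindle; then look.

>>> servo_tool --steps '[0.053,0,0,0,0,0.053,0,0,0,0,0.053,0,0,0,0,0.053,0,0,-0.005,0,0.053,0,0,-0.02,0,0.053,0,0,-0.07,0,0.053,0,0,-0.12,0,0.08,0.05,0.01,-0.15,0,0.08,0.11,0.02,-0.15,0,0.08,0.17,0.03,-0.15,0,0.08,0.23,0.05,-0.15,0,0.08,0.25,0.05,-0.15,0]'

```text
time: 30.3
position: [0.5385, 0.1214, 0.3521]
tool_rot: [0.706, 0.708, 0.001, 0.001]
ft_force: [0.1, -1.5, 0.3]
grip_width: 0.0791
```

```bash
python3 - <<'E'
from h import *
st()
t=camera("top"); s=camera("side")
v=np.hstack([t["pixels"][80:330,100:500],s["pixels"][100:350,160:500]])
cv2.imwrite("pics/p6.png",v)
a=cv2.resize(t["pixels"][165:265,125:225],None,fx=4,fy=4,interpolation=cv2.INTER_CUBIC);b=cv2.resize(s["pixels"][300:400,230:330],None,fx=4,fy=4,interpolation=cv2.INTER_CUBIC)
cv2.imwrite("pics/p6b.png",np.hstack([a,b]))
E
```

```text
tip [0.5385 0.1214 0.1699] F [ 0.1 -1.5  0.3] w 0.0791 t 30.3
```

View pics/p6.png

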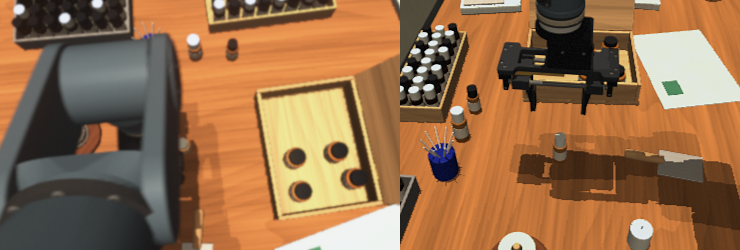

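View pics/p6b.png

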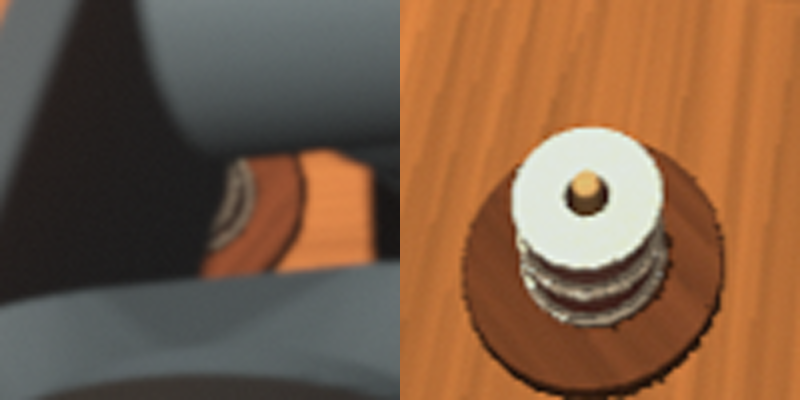

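```bash
python3 - <<'E'
from h import *
t=camera("top"); s=camera("side")
print("spool top:",unproj(t,165,210.2,.064),unproj(s,276.4,349.1,.064), tri((t,s),((165,210.2),(276.4,349.1))))
print("base:",unproj(t,176,214.7,.011))
for q in ((-.085,-.045),(-.085,.045),(-.015,-.045),(-.015,.045)):
    p=bx(*q); print(q,np.round(proj(t,[*p,.06]),1)-[100,80],np.round(proj(s,[*p,.06]),1))
crop(t,350,140,500,310,4,"pics/tc6.png")
E
```

```text
spool top: [0.58384933 0.33694823 0.064     ] [0.58305487 0.33857789 0.064     ] (array([0.58374161, 0.33764489, 0.06232044]), [np.float64(0.46100456459662076), np.float64(0.46100456459665917)])
base: [0.58299171 0.33469956 0.011     ]
(-0.085, -0.045) [347.2 183.7] [374.5 145. ]
(-0.085, 0.045) [303.2 190.3] [376.9 167.9]
(-0.015, -0.045) [339.9 149.3] [346.6 144.2]
(-0.015, 0.045) [296.7 155.8] [347.2 167. ]
```

View pics/tc6.png

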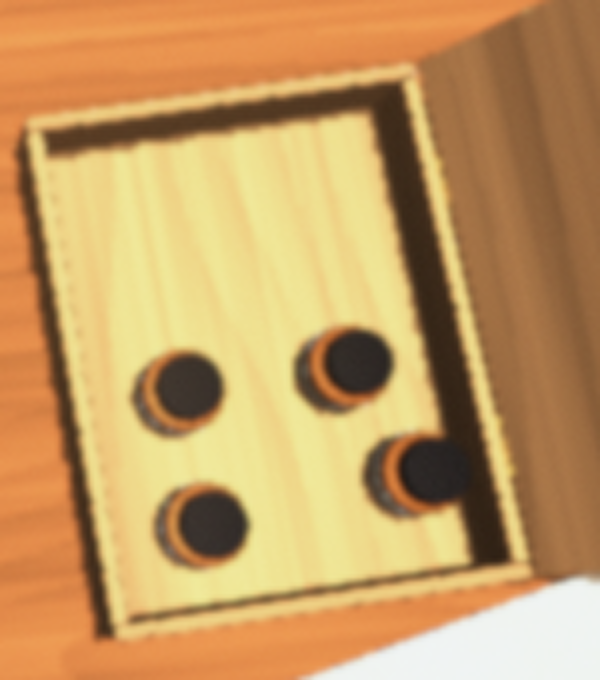

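```bash
python3 - <<'E'
from h import *
t=camera("top")
R=np.array([[np.cos(.055),np.sin(.055)],[-np.sin(.055),np.cos(.055)]])
for u,v in ((435,471),(357,362),(188,386),(213,525)):
    p=unproj(t,(u+.5)/4-.5+350,(v+.5)/4-.5+140,.06); print(p, R@(p[:2]-[.506,-.1756]))
mv(.5835,.3365,.17,0)
E
```

```text
[ 0.43393972 -0.24958209  0.06      ] [-0.07601828 -0.0699089 ]
[ 0.49210275 -0.21903693  0.06      ] [-0.01626406 -0.04260728]
[ 0.48780696 -0.13130369  0.06      ] [-0.01573046  0.04522944]
[ 0.41766994 -0.13452328  0.06      ] [-0.08593842  0.04587031]
shift [ 0.2191  0.0457 -0.0012] turn -0.0003 cur yaw -0.0003 t 30.55
```

The four jars stand on the box floor. The first one was knocked to box coordinates (-76,-70) mm, which is still within limits. Now the top spool.

>>> servo_tool --steps '[0.085,0.05,0.01,0,0,0.085,0.1,0.02,0,0,0.085,0.16,0.03,0,0,0.085,0.219,0.045,0,0,0.085,0.219,0.045,0.03,0,0.085,0.219,0.045,0.08,0,0.085,0.219,0.045,0.11,0,0.085,0.219,0.045,0.12,0,0.085,0.219,0.045,0.12,0]'

```text
time: 31.68
position: [0.5836, 0.336, 0.2307]
tool_rot: [0.708, 0.707, -0.0, -0.0]
ft_force: [0.7, 0.6, 0.1]
grip_width: 0.085
```

```bash
python3 - <<'E'
from h import *
st()
s=camera("side")
crop(s,200,260,360,400,4,"pics/sc7.png")
mv(.5835,.337,.0405,0)
E
```

```text
tip [0.5836 0.336  0.0485] F [0.7 0.6 0.1] w 0.085 t 31.68
shift [ 0.0006 -0.0004  0.0091] turn -0.0013 cur yaw -0.0013 t 31.725
```

View pics/sc7.png

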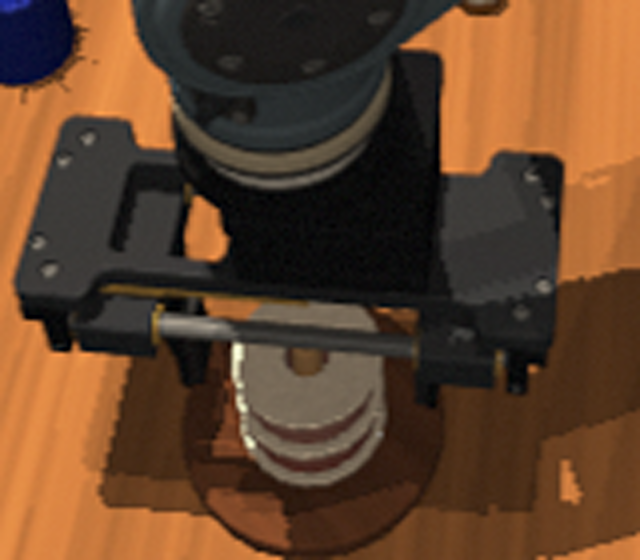

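The fingers straddle the top spool (pads at about crop x 195 and 425, spool 235–385). I'll lower and grip.

>>> servo_tool --steps '[0.085,0.001,0,0.0075,0,0.085,0.001,0,0.0075,0,0.045,0.001,0,0.0075,0,0.045,0.001,0,0.0075,0,0.045,0.001,0,0.0075,0,0.045,0.001,0,0.0075,0,0.045,0.001,0,0.0075,0]' --force 20

```text
time: 32.6
position: [0.5831, 0.3382, 0.2234]
tool_rot: [0.707, 0.707, 0.0, 0.0]
ft_force: [0.2, 0.3, -0.2]
grip_width: 0.0605
```

```bash
python3 - <<'E'
from h import *
st()
E
```

```text
tip [0.5831 0.3382 0.0412] F [ 0.2  0.3 -0.2] w 0.0605 t 32.6
```

>>> servo_tool --steps '[0.045,0,0,0,0,0.045,0,0,-0.01,0,0.045,0,0,-0.025,0,0.045,0,0,-0.045,0,0.045,0,0,-0.07,0,0.045,0,0,-0.09,0,0.045,0,0,-0.1,0,0.045,0,0,-0.1,0]'

```text
time: 33.6
position: [0.5831, 0.3381, 0.3244]
tool_rot: [0.707, 0.707, 0.001, 0.0]
ft_force: [-0.2, 0.7, -1.1]
grip_width: 0.0604
```

```bash
python3 - <<'E'
from h import *
st()
s=camera("side")
crop(s,200,220,380,400,3.3,"pics/sc8.png")
mv(*bx(.07,-.045),.0112,0)
E
```

```text
tip [0.5831 0.3381 0.1422] F [-0.2  0.7 -1.1] w 0.0604 t 33.6
shift [-0.5547 -0.0044  0.1299] turn -0.0 cur yaw -0.0 t 33.65
```

View pics/sc8.png

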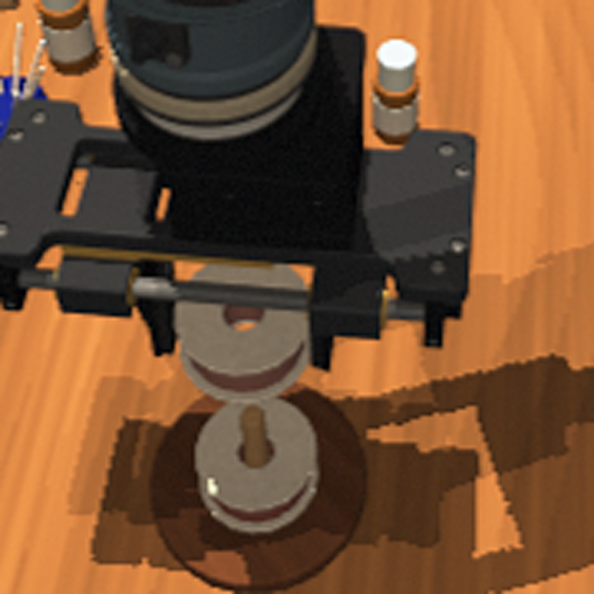

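The top spool hangs level in the fingers; the lower one is still on the post (crop (257,460)). Carry it to the box.

>>> servo_tool --steps '[0.045,-0.03,0,0,0,0.045,-0.08,0,0,0,0.045,-0.135,0,0,0,0.045,-0.19,0,0,0,0.045,-0.245,0,0,0,0.045,-0.3,0,0,0,0.045,-0.355,0,0,0,0.045,-0.41,-0.002,0,0,0.045,-0.465,-0.004,0,0,0.045,-0.515,-0.0045,0,0,0.045,-0.545,-0.0045,0,0,0.045,-0.555,-0.0045,0.01,0]'

```text
time: 35.15
position: [0.5784, -0.2189, 0.3125]
tool_rot: [0.708, 0.706, 0.0, 0.0]
ft_force: [-0.3, 1.4, -0.6]
grip_width: 0.0607
```

>>> servo_tool --steps '[0.045,0,0,0.03,0,0.045,0,0,0.06,0,0.045,0,0,0.085,0,0.045,0,0,0.1,0,0.045,0,0,0.11,0,0.045,0,0,0.114,0,0.045,0,0,0.116,0,0.045,0,0,0.116,0]'

```text
time: 36.15
position: [0.5787, -0.217, 0.1978]
tool_rot: [0.707, 0.707, 0.0, 0.001]
ft_force: [-0.3, -0.1, -0.6]
grip_width: 0.0603
```

```bash
python3 - <<'E'
from h import *
st()
mv(*bx(.07,-.045),.0112,0)
E
```

```text
tip [ 0.5787 -0.217   0.0156] F [-0.3 -0.1 -0.6] w 0.0603 t 36.15
shift [ 0.0004 -0.0003  0.0044] turn -0.0001 cur yaw -0.0001 t 36.15
```

>>> servo_tool --steps '[0.045,0,0,0.002,0,0.045,0,0,0.0035,0,0.045,0,0,0.0045,0,0.045,0,0,0.0055,0,0.045,0,0,0.0055,0]'

```text
time: 36.78
position: [0.5785, -0.2169, 0.1933]
tool_rot: [0.707, 0.707, -0.0, 0.0]
ft_force: [-1.8, 1.1, 9.0]
grip_width: 0.0605
```

```bash
python3 - <<'E'
from h import *
st()
E
```

```text
tip [ 0.5785 -0.2169  0.0111] F [-1.8  1.1  9. ] w 0.0605 t 36.77
```

>>> servo_tool --steps '[0.068,0,0,-0.0005,0,0.068,0,0,-0.0005,0,0.068,0,0,-0.0005,0,0.068,0,0,-0.005,0,0.068,0,0,-0.02,0,0.068,0,0,-0.06,0,0.068,0,0,-0.11,0,0.085,0.03,0,-0.135,0,0.085,0.085,0,-0.14,0,0.085,0.14,0,-0.14,0,0.085,0.19,0,-0.14,0,0.085,0.2,0,-0.14,0]'

```text
time: 38.28
position: [0.5779, -0.0139, 0.3329]
tool_rot: [0.706, 0.709, 0.0, 0.0]
ft_force: [-1.0, -0.5, 0.1]
grip_width: 0.0849
```

```bash
python3 - <<'E'
from h import *
st()
t=camera("top"); s=camera("side")
v=np.hstack([t["pixels"][80:330,100:500],s["pixels"][60:310,160:500]])
cv2.imwrite("pics/p9.png",v)
a=cv2.resize(t["pixels"][165:265,125:225],None,fx=4,fy=4,interpolation=cv2.INTER_CUBIC);b=cv2.resize(s["pixels"][300:400,230:330],None,fx=4,fy=4,interpolation=cv2.INTER_CUBIC)
cv2.imwrite("pics/p9b.png",np.hstack([a,b]))
E
```

```text
tip [ 0.5779 -0.0139  0.1507] F [-1.  -0.5  0.1] w 0.0849 t 38.27
```

View pics/p9.png

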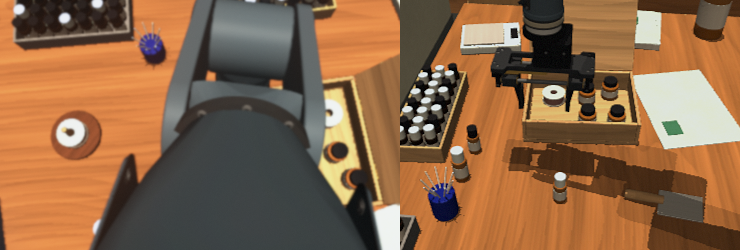

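View pics/p9b.png

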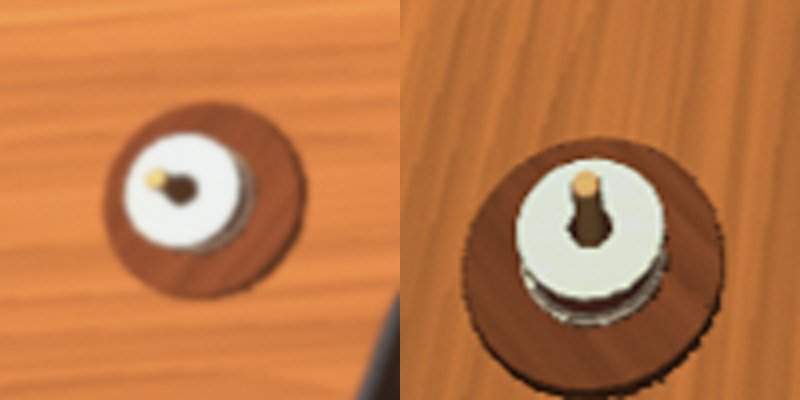

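The first spool lies flat in the box (side crop (553,94)). The low spool's top flange is at top crop (181,191).

```bash
python3 - <<'E'
from h import *
t=camera("top"); s=camera("side")
print(unproj(t,170,212.4,.038), unproj(t,163.6,209.6,.074),unproj(s,230+191/4-.5,300+230/4-.5,.038))
mv(.583,.337,.0165,0)
E
```

```text
[0.58371666 0.33706462 0.038     ] [0.58319551 0.33566669 0.074     ] [0.58302521 0.33873442 0.038     ]
shift [0.3549 0.0039 0.1333] turn -0.0004 cur yaw -0.0004 t 38.475
```

>>> servo_tool --steps '[0.085,0.05,0.002,0,0,0.085,0.105,0.004,0,0,0.085,0.16,0.0045,0,0,0.085,0.215,0.0045,0,0,0.085,0.27,0.0045,0,0,0.085,0.32,0.0045,0,0,0.085,0.3545,0.0045,0,0,0.085,0.3545,0.0045,0.04,0,0.085,0.3545,0.0045,0.09,0,0.085,0.3545,0.0045,0.12,0,0.085,0.3545,0.0045,0.13,0,0.085,0.3545,0.0045,0.133,0]'

```text
time: 39.98
position: [0.584, 0.3366, 0.1987]
tool_rot: [0.708, 0.707, 0.0, 0.0]
ft_force: [0.4, -0.1, 0.5]
grip_width: 0.0851
```

>>> servo_tool --steps '[0.085,0,0,0,0,0.045,0,0,0,0,0.045,0,0,0,0,0.045,0,0,0,0,0.045,0,0,0,0,0.045,0,0,0,0,0.045,0,0,0,0]'

```text
time: 40.85
position: [0.5833, 0.3378, 0.1993]
tool_rot: [0.707, 0.707, 0.001, 0.0]
ft_force: [-0.4, 0.7, 4.8]
grip_width: 0.0605
```

```bash
python3 - <<'E'
from h import *
st()
mv(*bx(.07,.045),.0112,0)
E
```

```text
tip [0.5833 0.3378 0.0171] F [-0.4  0.7  4.8] w 0.0605 t 40.85
shift [-0.4646 -0.0099  0.0057] turn 0.0 cur yaw 0.0 t 40.85
```

>>> servo_tool --steps '[0.045,0,0,-0.01,0,0.045,0,0,-0.03,0,0.045,0,0,-0.06,0,0.045,0,0,-0.1,0,0.045,0,0,-0.125,0,0.045,0,0,-0.125,0]'

```text
time: 41.6
position: [0.5835, 0.3379, 0.3273]
tool_rot: [0.707, 0.707, 0.003, 0.001]
ft_force: [0.0, -0.5, -1.0]
grip_width: 0.0603
```

```bash
python3 - <<'E'
from h import *
st()
s=camera("side")
crop(s,200,220,380,400,3.3,"pics/sc10.png")
E
```

```text
tip [0.5835 0.3379 0.1451] F [ 0.  -0.5 -1. ] w 0.0603 t 41.6
```

View pics/sc10.png

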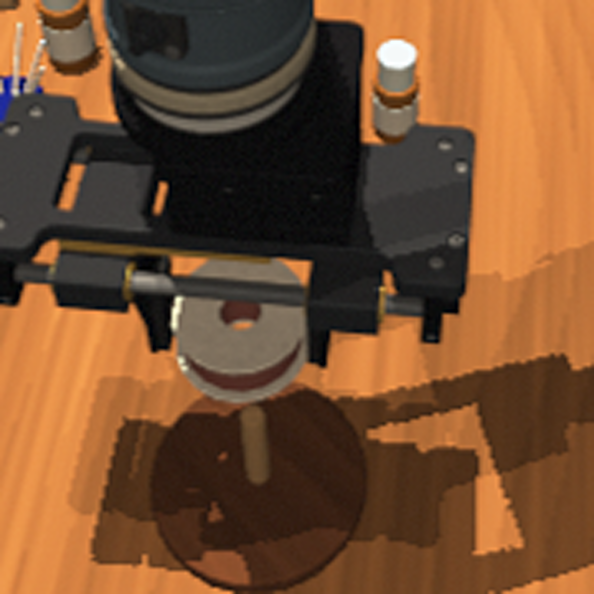

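The last spool is off the post and held level. Carry it over.

>>> servo_tool --steps '[0.045,-0.03,0,0,0,0.045,-0.08,0,0,0,0.045,-0.135,-0.002,0,0,0.045,-0.19,-0.004,0,0,0.045,-0.245,-0.006,0,0,0.045,-0.3,-0.008,0,0,0.045,-0.355,-0.01,0,0,0.045,-0.41,-0.01,0,0,0.045,-0.45,-0.01,0,0,0.045,-0.4645,-0.01,0.01,0,0.045,-0.4645,-0.01,0.04,0,0.045,-0.4645,-0.01,0.075,0]'

```text
time: 43.15
position: [0.5724, -0.1263, 0.247]
tool_rot: [0.707, 0.707, -0.0, -0.001]
ft_force: [-1.7, -0.1, -1.1]
grip_width: 0.0601
```

>>> servo_tool --steps '[0.045,0,0,0.02,0,0.045,0,0,0.035,0,0.045,0,0,0.045,0,0.045,0,0,0.05,0,0.045,0,0,0.052,0,0.045,0,0,0.054,0,0.045,0,0,0.054,0]'

```text
time: 44.02
position: [0.5732, -0.127, 0.1954]
tool_rot: [0.707, 0.707, 0.0, 0.001]
ft_force: [0.5, 0.2, 0.8]
grip_width: 0.0602
```

```bash
python3 - <<'E'
from h import *
st()
mv(*bx(.07,.045),.0131,0)
E
```

```text
tip [ 0.5732 -0.127   0.0132] F [0.5 0.2 0.8] w 0.0602 t 44.02
shift [0.0002 0.0002 0.0001] turn -0.0001 cur yaw -0.0001 t 44.025
```

>>> servo_tool --steps '[0.045,0,0,0.001,0,0.068,0,0,0.001,0,0.068,0,0,0.001,0,0.068,0,0,0.001,0,0.068,0,0,-0.004,0,0.068,0,0,-0.02,0,0.068,0,0,-0.06,0,0.068,0,0,-0.11,0,0.02,0.03,0,-0.16,0,0,0.07,0,-0.21,0,0,0.12,0,-0.25,0,0,0.17,0,-0.287,0]'

```text
time: 45.52
position: [0.5723, 0.0422, 0.4832]
tool_rot: [0.707, 0.707, 0.001, 0.001]
ft_force: [2.0, 0.1, 0.5]
grip_width: 0.0361
```

```bash
python3 - <<'E'
from h import *
st()
t=camera("top"); s=camera("side")
crop(t,340,80,620,310,2.1,"pics/tc11.png")
crop(s,270,30,420,210,3.2,"pics/sc11.png")
E
```

```text
tip [0.5723 0.0422 0.301 ] F [2.  0.1 0.5] w 0.0361 t 45.52
```

View pics/tc11.png

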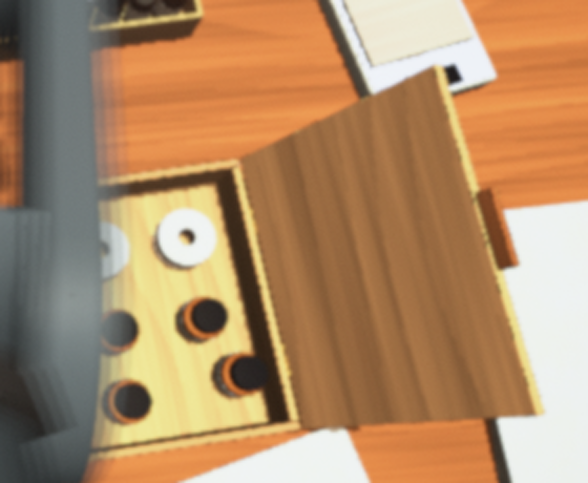

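View pics/sc11.png

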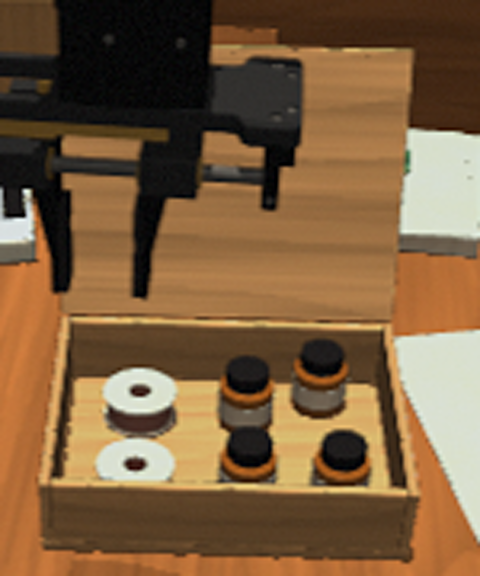

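Both spools lie flat and all four jars stand upright on the floor (side crop: spools (140,400) and (135,462); caps (247,372), (320,357), (250,447), (344,447)). Now go over and behind the lid.

```bash
python3 - <<'E'
from h import *
mv(*bx(0,-.26),.31,.055); print(bx(0,-.26))
E
```

```text
shift [-0.4801 -0.0551 -0.0068] turn -0.0494 cur yaw 0.0056 t 45.625
(np.float64(0.5202927915070377), np.float64(-0.43520684912177565))
```

>>> servo_tool --steps '[0,-0.03,-0.005,-0.007,-0.055,0,-0.08,-0.01,-0.007,-0.055,0,-0.13,-0.018,-0.007,-0.055,0,-0.18,-0.025,-0.007,-0.055,0,-0.23,-0.03,-0.007,-0.055,0,-0.28,-0.035,-0.007,-0.055,0,-0.33,-0.04,-0.007,-0.055,0,-0.38,-0.045,-0.007,-0.055,0,-0.43,-0.05,-0.007,-0.055,0,-0.465,-0.053,-0.007,-0.055,0,-0.478,-0.053,-0.007,-0.055,0,-0.478,-0.053,-0.007,-0.055]'

```text
time: 47.12
position: [0.5195, -0.4374, 0.4867]
tool_rot: [0.688, 0.726, 0.0, -0.001]
ft_force: [0.3, 0.2, -0.3]
grip_width: 0.0006
```

```bash
cat >> h.py <<'E'
def bpos():
    o=get_obs(); p=np.array(o["position"]); c,s=np.cos(.055),np.sin(.055); d=p[:2]-[.506,-.1756]
    print("box x,y",np.round([c*d[0]+s*d[1],-s*d[0]+c*d[1]],4),"s",round(-s*d[0]+c*d[1]+.105,4),"tipz",round(p[2]-tip_reach,4),"F",np.round(o["ft_force"],1),"t",round(o["time"],2))
E
python3 - <<'E'
from h import *
bpos(); mv(*bx(0,-.26),.237,.055)
s=camera("side"); t=camera("top")
crop(s,250,0,450,200,2.5,"pics/sc12.png"); crop(t,400,100,620,310,2.5,"pics/tc12.png")
E
```

```text
box x,y [-0.0009 -0.2622] s -0.1572 tipz 0.3045 F [ 0.3  0.2 -0.3] t 47.12
shift [0.0021 0.0009 0.0675] turn -0.0012 cur yaw 0.0538 t 47.125
```

View pics/sc12.png

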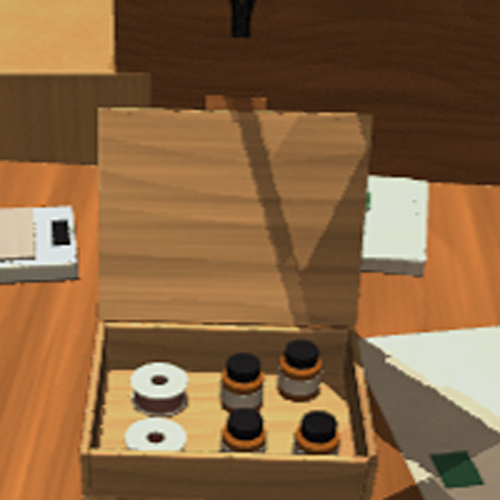

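View pics/tc12.png

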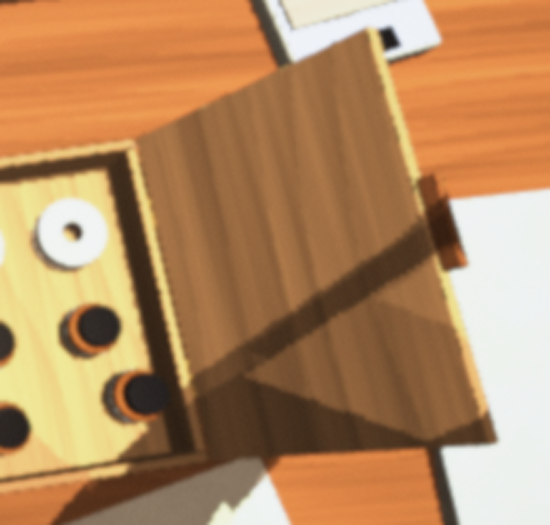

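>>> servo_tool --steps '[0,0,0,0.03,0,0,0,0,0.06,0,0,0,0,0.064,0,0,0.015,0,0.064,0,0,0.03,0,0.064,0,0,0.042,0,0.064,0,0,0.055,0,0.064,0,0,0.07,0,0.064,0,0,0.085,0,0.064,0,0,0.1,0,0.064,0,0,0.1,0,0.064,0]'

```text
time: 48.6
position: [0.5142, -0.3351, 0.4224]
tool_rot: [0.687, 0.727, 0.001, -0.002]
ft_force: [0.1, 0.5, -0.5]
grip_width: 0.0003
```

```bash
python3 - <<'E'
from h import *
bpos()
s=camera("side"); t=camera("top")
crop(s,250,0,450,200,2.5,"pics/sc13.png"); crop(t,400,100,620,310,2.5,"pics/tc13.png")
E
```

```text
box x,y [-0.0005 -0.1597] s -0.0547 tipz 0.2402 F [ 0.1  0.5 -0.5] t 48.6
```

View pics/sc13.png

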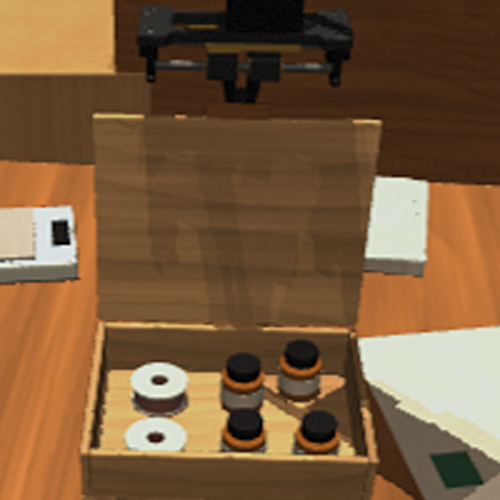

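View pics/tc13.png

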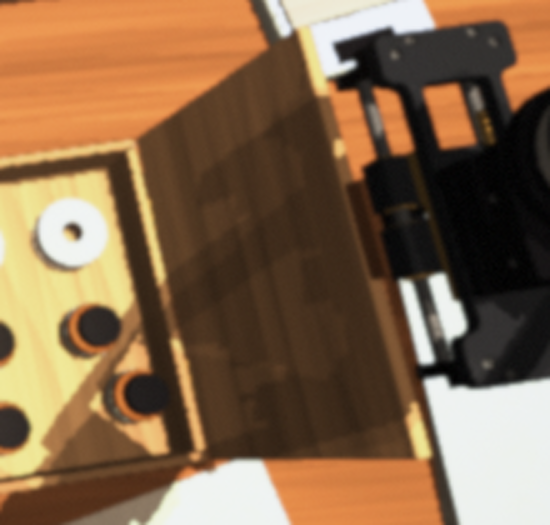

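The lid is following the fingers, with the tab resting against them. Continue over the top.

>>> servo_tool --steps '[0,0.018,0,0,0,0,0.0355,0,0,0,0,0.046,0,0,0,0,0.057,0,0,0,0,0.07,0,0.002,0,0,0.083,0,0.004,0,0,0.096,0,0.0075,0,0,0.108,0,0.011,0,0,0.12,0,0.017,0,0,0.132,0,0.0225,0,0,0.132,0,0.0225,0]'

```text
time: 50.08
position: [0.5069, -0.204, 0.3997]
tool_rot: [0.687, 0.727, 0.0, -0.001]
ft_force: [0.1, 0.7, 0.2]
grip_width: 0.0005
```

```bash
python3 - <<'E'
from h import *
bpos()
s=camera("side"); t=camera("top")
crop(s,220,0,470,220,2.5,"pics/sc14.png")
E
```

```text
box x,y [-0.0006 -0.0284] s 0.0766 tipz 0.2175 F [0.1 0.7 0.2] t 50.08
```

View pics/sc14.png

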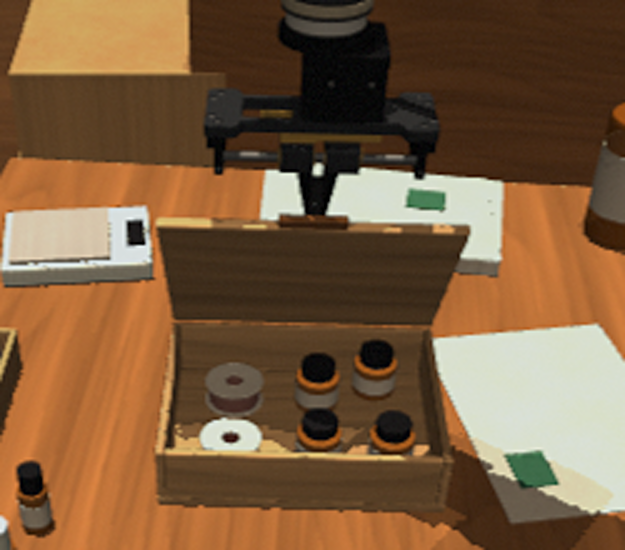

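>>> servo_tool --steps '[0,0.0075,0,0.0045,0,0,0.015,0,0.0094,0,0,0.022,0,0.015,0,0,0.029,0,0.02,0,0,0.035,0,0.026,0,0,0.0415,0,0.0325,0,0,0.047,0,0.039,0,0,0.053,0,0.046,0,0,0.058,0,0.053,0,0,0.063,0,0.06,0,0,0.0675,0,0.068,0,0,0.0715,0,0.076,0]'

```text
time: 51.68
position: [0.5032, -0.1337, 0.324]
tool_rot: [0.687, 0.726, 0.0, -0.0]
ft_force: [1.5, -0.2, 1.6]
grip_width: 0.0006
```

```bash
python3 - <<'E'
from h import *
bpos()
s=camera("side")
crop(s,220,0,470,220,2.5,"pics/sc15.png")
E
```

```text
box x,y [-0.0005  0.042 ] s 0.147 tipz 0.1418 F [ 1.5 -0.2  1.6] t 51.67
```

View pics/sc15.png

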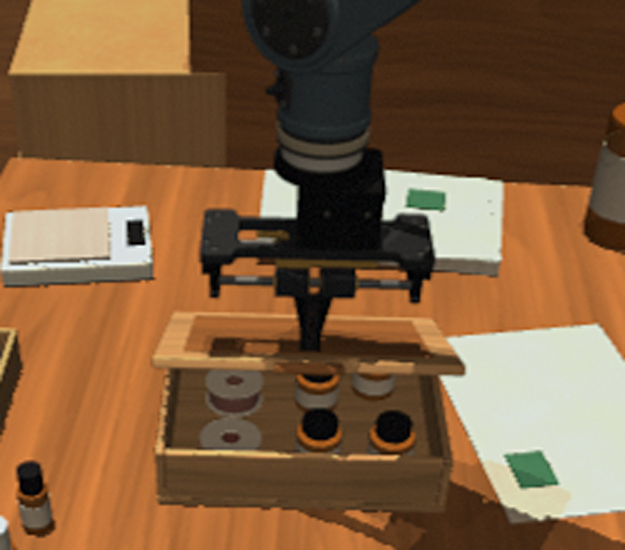

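>>> servo_tool --steps '[0,0.003,0,0.006,0,0,0.006,0,0.0125,0,0,0.008,0,0.019,0,0,0.01,0,0.026,0,0,0.012,0,0.032,0,0,0.013,0,0.0385,0,0,0.014,0,0.0445,0,0,0.015,0,0.05,0,0,0.015,0,0.055,0,0,0.015,0,0.06,0,0,0.015,0,0.064,0,0,0.015,0,0.067,0]'

```text
time: 53.22
position: [0.5025, -0.1191, 0.2574]
tool_rot: [0.687, 0.726, 0.0, -0.0]
ft_force: [-0.1, 0.7, 0.9]
grip_width: 0.0005
```

```bash
python3 - <<'E'
from h import *
bpos()
s=camera("side")
crop(s,220,0,470,220,2.5,"pics/sc16.png")
E
```

```text
box x,y [-0.0004  0.0566] s 0.1616 tipz 0.0752 F [-0.1  0.7  0.9] t 53.23
```

View pics/sc16.png

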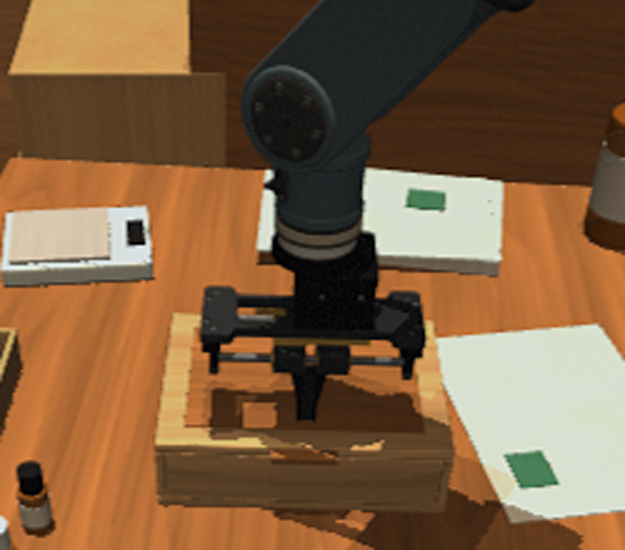

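Nearly shut. Press slowly.

>>> servo_tool --steps '[0,0,0,0.001,0,0,0,0,0.002,0,0,0,0,0.003,0,0,0,0,0.004,0,0,0,0,0.004,0,0,0,0,0.004,0]'

```text
time: 54.02
position: [0.5023, -0.119, 0.2569]
tool_rot: [0.687, 0.726, 0.0, 0.001]
ft_force: [-4.6, 1.9, 25.6]
grip_width: 0.0003
```

```bash
python3 - <<'E'
from h import *
bpos()
E
```

```text
box x,y [-0.0005  0.0567] s 0.1617 tipz 0.0747 F [-4.6  1.9 25.6] t 54.02
```

>>> servo_tool --steps '[0,0,0,0.001,0,0,0,0,0.001,0,0,0,0,0.001,0]'

```text
time: 54.4
position: [0.5023, -0.119, 0.2568]
tool_rot: [0.687, 0.726, 0.0, 0.001]
ft_force: [-6.9, 2.5, 33.0]
grip_width: 0.0002
```

>>> servo_tool --steps '[0,0,0,-0.005,0,0,0,0,-0.02,0,0,0,0,-0.06,0,0,0,0,-0.12,0,0,0,0,-0.17,0,0,0.06,0,-0.17,0,0,0.12,0,-0.17,0,0,0.18,0,-0.17,0,0,0.24,0,-0.17,0,0,0.3,0,-0.17,0,0,0.3,0,-0.17,0,0,0.3,0,-0.17,0]'

```text
time: 55.9
position: [0.4859, 0.1804, 0.4226]
tool_rot: [0.687, 0.727, -0.0, 0.0]
ft_force: [-0.2, -1.3, -0.0]
grip_width: 0.0004
```

```bash
python3 - <<'E'
from h import *
bpos()
s=camera("side"); t=camera("top")
v=np.hstack([t["pixels"][80:330,100:500],s["pixels"][60:310,160:500]])
cv2.imwrite("pics/p17.png",v); crop(s,270,80,420,220,4,"pics/sc17.png")
E
```

```text
box x,y [-0.0005  0.3566] s 0.4616 tipz 0.2404 F [-0.2 -1.3 -0. ] t 55.9
```

View pics/p17.png

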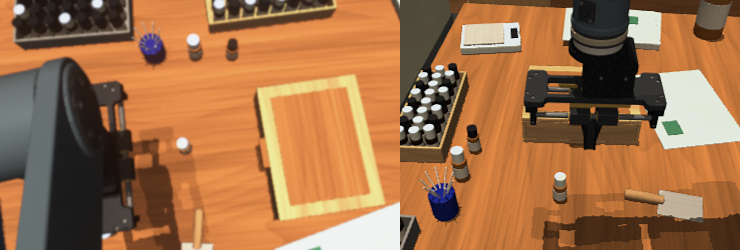

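View pics/sc17.png

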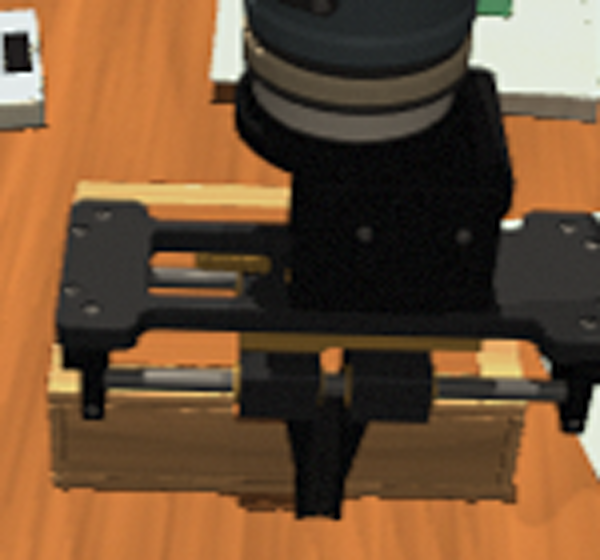

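The lid is flat on the box (top crop corners (258,93), (357,77), (384,203), (277,218)) and the bystanders are where they started. Hand in.

```bash
python3 - <<'E'
from h import *
print(hand_in()); st()
E
```

```text
the job is handed in; nothing more can be done
None
the job is handed in; nothing more can be done
```

The job is done and handed in at about 56 s of the 210 s allowed. No verdict was reported, so what follows is from my own checks.

- **Caps:** I pressed all four home. The fingertips stopped at 52 mm each time, under about 27–63 N.
- **Packing:** I set all four jars and both spools down on the box floor until the force reading or the tip height showed contact. In the pictures taken just before closing, every jar stood upright and both spools lay flat.
- **Knocked jar:** One jar already in the box was knocked about 25 mm while the arm was elsewhere. It was still upright and inside the limits, at about (-76, -70) mm, so I left it there.
- **Lid:** I lowered it in small steps at about 0.3–0.4 rad/s. I then pressed down with about 33 N, and the tip stopped at 74.6 mm against a nominal 74 mm for a shut lid.
- **Last pictures:** The lid is flat on the rim, the bottles and cup are where they started, and the arm is clear of everything. The arm hid the candle in that last view; it was last seen at its starting place and the arm never went near it.

No check failed. The camera measurements of the cap tops and box rim read about 1–3 mm low, but this did not affect the work.

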